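Fit the snap ring over the finishing wheel's axle stub

TASK

Push the finishing-wheel drawer fully home until it seats on its catch, so that the axle stub stands firm. Then take the snap-ring pliers off their rest by the handles, squeeze them to spread the ring, slide the ring level down over the axle stub to the groove just above the washer, and finish while still holding it there: pliers in the grip, squeezed so that the ring stays spread. Leave the other things on the bench where they are.

Things in the scene. Friction and masses are not known exactly. Their poses are not given: they have to be found in the camera images.
- wheel_unit: Finishing-wheel unit: a fixed grey housing 162 x 160 mm, 50 mm high, open in front, a 96 mm wide slot in its top. A wooden drawer slides into it and carries the upright axle stub and its grey wheel (80 mm across, 56 mm high). Origin on the bench, where the stub's axis stands once the drawer is home; x axis = the way the drawer is pushed home, z up.
- axle_drawer (a joint): How far the unit's drawer stands open, m: 0 = home on its stop, at most 0.12. Stub and wheel travel with it. About 1 N of friction; a spring ball catch resists with about 5 N some 13 to 10 mm before home, past it the drawer is pushed on to the stop, and stays there.
- drawer_front (a point): Centre of the flat outer face of the drawer's front board, 26 mm above the bench; the board is 138 mm wide and 12 mm thick, its top edge 48 mm above the bench. x axis points into the unit, the way the drawer is pushed home; z up. Once home, the face is flush with the housing's front.
- groove (a point): On the axis of the vertical steel axle stub (30 mm diameter), at mid-height of its ring groove, 91 mm above the bench, 82 mm behind the drawer's front face. The groove is 6 mm high and lies directly on a steel washer (52 mm across, top face 3 mm below this point). The stub rises 26 mm above this point; its top 8 mm taper to 20 mm diameter. z up.
- pliers: Snap-ring pliers (0.17 kg, 155 mm long), the ring already hooked on their tips, where it stays; they lie flat on a wooden rest. Origin under the middle of the pivot disc (24 mm across, 15 mm thick), 28 mm above the bench; x points from pivot to ring, z up. Two rubber handles run from the pivot back to x = -78 mm, z = 0 to 16 mm.
- pliers_rest: Fixed wooden rest under the pliers, origin on the bench under their pivot, x as the pliers'. A plank 8 mm thick and 34 mm wide with two cross bars 28 mm high: one under the pivot (40 mm wide), one under the handles' ends (x = -68 to -78 mm, 80 mm wide). Between the bars the handles are free on both sides.
- handles (a point): Middle between the handles, where to squeeze them: 45 mm behind the pivot, at half their thickness (36 mm above the bench as they lie). Across the handles it is 48 mm here relaxed (66 mm at their ends) and about 21 mm fully squeezed, their outer faces then parallel. Axes as the pliers. As they are squeezed the pliers creep about 4 mm forward in the grip.
- ring (a point): Centre of the snap ring, 96.9 mm ahead of point handles and 6.5 mm below it, mid-way in the ring's 3 mm thickness. Axes as the pliers; z is the ring's axis. Fully spread it is 38 mm inside and 48 mm outside diameter; relaxed about 25 mm wide inside, too narrow for the stub. Its opening faces the pivot.
- left_handle (a joint): Squeeze of the pliers, rad: 0 = relaxed, 0.30 = fully squeezed, on the stop. Both handles and both halves of the ring move alike: squeezing spreads the ring, which clears the stub above about 0.16. A spring opens it again: 2 N at each handle relaxed, 9 N fully squeezed; a grip of 20 N or more holds it on the stop.
- wax_tin: Low round tin, 60 mm across and 32 mm high, standing; loose, not part of the job, to be left where it is.
- edge_slicker: Turned wooden stick, 36 mm across and 92 mm high, standing; loose, not part of the job, to be left where it is.
- awl: Awl with a wooden handle, 150 mm long, lying; loose, not part of the job, to be left where it is.
- tape_roll: Roll of tape, 108 mm across and 25 mm high, lying flat; loose, not part of the job, to be left where it is.
- glue_bottle: White bottle with a blue cap, 60 mm across and 160 mm high, standing; loose, not part of the job, to be left where it is.
- hammer: Hammer, 240 mm long, lying; loose, not part of the job, to be left where it is.
- glue_brush: Flat brush, 170 mm long, lying; loose, not part of the job, to be left where it is.
There are look-alikes about, which are no part of the job. There is more than one size of the pliers; the job needs the largest.

How it is judged:
On the way, in this order (a step that is already met when the one before it is completed fails the run):
1. the drawer is home (within 5 mm) (value of joint axle_drawer below 0.005 m), for 0.2 s.
2. the ring is held spread (0.2 rad or more) off the rest, above the bench (value of joint left_handle above 0.2 rad and height (world z) of ring above 0.06 m and distance of ring from where it was at the start of the episode above 0.03 m and contact force between the fingers and pliers above 2 N), for 0.1 s.
At the end, for the whole second after the job is handed in: The drawer is home within 5 mm; the fingers still grip the pliers (more than 2 N) and hold them squeezed to 0.2 rad or more; the ring is around the stub, its centre within 7 mm of the stub's axis and within 3.5 mm of the groove's mid-height, level within 0.15 rad, and still (value of joint axle_drawer below 0.005 m and value of joint left_handle above 0.2 rad and contact force between the fingers and pliers above 2 N and horizontal distance between ring and groove below 0.007 m and z of ring in the frame of groove between -0.0035 and 0.0035 m and angle between ring's own z axis and vertical below 0.15 rad and linear speed of pliers below 0.02 m/s); the arm keeps its last pose, push and grip.
It fails at once if another thing on the bench is moved more than 40 mm (distance of any of wax_tin, edge_slicker, awl, tape_roll, glue_bottle, hammer, glue_brush from where it was at the start of the episode above 0.04 m).
It also fails if it takes over 51 s, if anything falls off the work surface, if the arm or the gripper's body presses on something with over 40 N, if the wrist force passes 120 N, or if a joint passes its speed limit or range.

ROBOT

A 7-joint arm with a two-finger parallel gripper is mounted at the origin on the work surface. World frame = base frame: x ahead of the robot, y to its left, z up, the work surface at z = 0. Lengths are in m, angles in rad, forces in N, time in s.
With the tool pointing down it reaches from about 0.4 to 0.85 m from the base axis. Payload 4.5 kg.
Tool frame: the origin (TCP) lies between the finger pads; the fingertips stand 11 mm ahead of it and the grasp point (between the pads) lies 8 mm behind it (r.nose_length is the distance from the TCP to the fingertips, in m); z points along the fingers, y is the line along which they close (so a half turn about z gives the same grasp; the last joint's range is limited). The gripper opens to 88 mm and grips with 3 to 60 N. Pads are 18 mm wide; open, the fingers measure 123 mm over their backs; the gripper's body (75 mm by 187 mm) begins 45 mm behind the grasp point.
Start: joints at [-1.08, 0.689, -0.195, 1.565, 0.157, 0.902, -0.215], TCP at [0.276, 0.561, 0.25] pointing down, gripper open.
Joint ranges: [-3.01, 3.01], [-0.46, 2.08], [-1.47, 1.51], [0.13, 2.56], [-1, 4.14], [0.04, 2.09], [-2.66, 2.66]. Speed limits (rad/s): [2.57, 2.57, 3.14, 3.14, 3.14, 3.14, 3.14].

INTERFACE

Orientations are given as a unit quaternion [x, y, z, w].
In Python, from plant import get_state, snapshot, camera_model, r gives the robot as it stands.
- The arm moves only by the shell command python3 -m inch 'ROWS' [FORCE]. ROWS is text: rows parted by semicolons, each of 7 numbers parted by spaces: the opening, from -1 (shut) to 1 (fully open), then the shift along the tool's x, y, z in m, then the turn, a rotation vector about the tool's x, y, z in rad. A call has 1 to 20 rows; each row shifts and turns the commanded pose from where the row before left it, along the tool's axes as they then stand; what a row does not reach is not made up. A row lasts 1/12 s, in which the tool goes at most 41.7 mm and 7.16 degrees, less where a joint would pass 70% of its speed; a pose out of reach is approached as far as the arm can. A call is refused whole if a number of a shift passes 0.0417 or a number of a turn 0.125, either way. A call with a gripper value outside its range is refused whole. The fingers move at their own pace and stop on an object; FORCE is the grip in N (left out, the last holds). Time passes only in rows, so rows that do not move let the fingers close. It gives the time, the measured TCP pose, the force, the opening and the grip force at its end, in the units of the state.
- get_state(): the state, without advancing time (a new reading comes with each control period).
- snapshot(name): name is "side" or "top"; returns (picture, depth): 480x640x3 uint8, red, green, blue; 480x640 float32, m along the optical axis (not along the pixel's ray), 0 where there is no reading.
- camera_model(name): a dict with "intrinsics" (3x3 intrinsics, pixels), "view" (4x4, takes a point from world to camera coordinates). Camera axes: x right, y down, z forward; pixel columns grow to the right and rows downward; lengths in m; the calibration is good to about 2 mm. A picture is of the moment at which its call begins. camera_model takes no time and is no camera call.
- r.finish_job(): hands the job in; it is judged then, once.
The state is a dict: "clock": time; "q": joint angles; "qd": joint speeds; "joint_torque": joint torques, N m; "tool_pos": TCP position; "eef_rot": TCP orientation; "contact_force": force on the tool from outside, world axes, zero at the start; "moment": the same for the moment, N m; "opening": opening from 0.0 (shut) to 1.0 (fully open); "finger_force": force on a finger pad.
Only numpy, scipy, OpenCV 4.12 (cv2) and the standard library are available. Lean on these libraries where they do the work, as an engineer would, in place of code of your own. Each camera call takes 0.05 s, during which the arm holds its last target. There are 200 camera calls.

## Working session

There is one attempt and no reset: what is moved stays moved. The work goes in short steps, Python scripts to look and compute and a shell command to move; the robot and the scene stay as the last step left them, time stands still between calls to the robot, and variables do not carry over. Pictures are saved under pics/ and viewed, at most 10 in all, crops included, and the job is handed in when it is done.

```bash
ls; mkdir -p pics; cat > h.py <<'E'
import numpy as np, cv2
from plant import get_state, snapshot, camera_model, r
def cam(n):
    m=camera_model(n); return np.array(m["intrinsics"]),np.array(m["view"])
def cloud(n,d):
    K,V=cam(n); v,u=np.mgrid[:480,:640]
    P=np.stack([(u-K[0,2])/K[0,0]*d,(v-K[1,2])/K[1,1]*d,d],-1)
    return (P-V[:3,3])@V[:3,:3]
def ray(n,u,v,z):
    K,V=cam(n); R=V[:3,:3]; c=-R.T@V[:3,3]
    d=R.T@np.linalg.solve(K,[u,v,1.]); return c+d*(z-c[2])/d[2]
def proj(n,p):
    K,V=cam(n); q=K@(V[:3,:3]@np.array(p)+V[:3,3]); return q[:2]/q[2]
E
python3 - <<'E'
from h import *
for n in("top","side"):
    im,d=snapshot(n); cv2.imwrite(f"pics/{n}0.png",im[:,:,::-1]); np.savez(f"pics/{n}0.npz",im=im,d=d)
    K,V=cam(n); print(n,K[0,0],-V[:3,:3].T@V[:3,3],(d>0).mean())
s=get_state();print(s)
E
```

```text
pics
top 570.7873007011723 [0.48207152 0.00885394 1.37904683] 0.996103515625
side 470.12950294977554 [0.49080075 0.65415234 0.8790027 ] 0.9960286458333333
{'clock': 0.1, 'q': array([-1.08019511,  0.68988799, -0.19451088,  1.56621502,  0.15728687,
        0.90249716, -0.21511477]), 'qd': array([ 2.12404433e-04, -6.28361298e-04, -1.48565999e-03, -2.45062863e-03,
        1.22674186e-05,  1.03909882e-03,  4.89822256e-04]), 'joint_torque': array([-2.80351043e-03, -5.28498781e+01, -1.27159473e+00, -1.53837240e+01,
       -5.26289782e-02,  2.04850090e-03,  5.37829169e-05]), 'tool_pos': array([0.27547693, 0.56041632, 0.24900421]), 'eef_rot': array([ 2.26398838e-01,  9.74034348e-01, -7.99465252e-04, -1.27405171e-04]), 'contact_force': array([-0.91342867, -0.23358461, -0.30183105]), 'moment': array([-0.03709442, -0.08307098,  0.04457469]), 'finger_force': 0.0, 'opening': 0.9996128974042681}
```

View pics/top0.png

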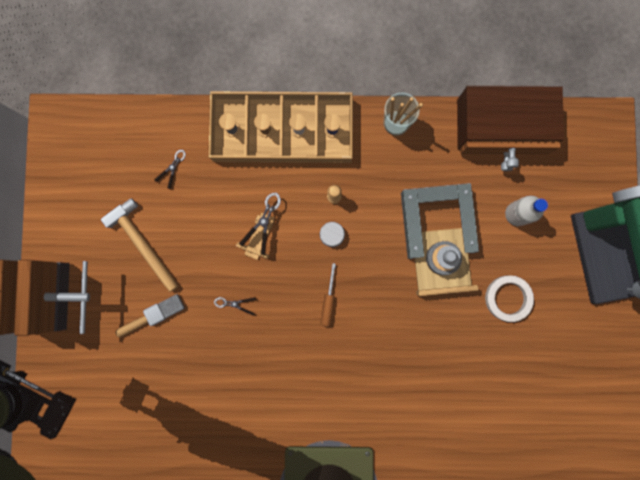

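View pics/side0.png

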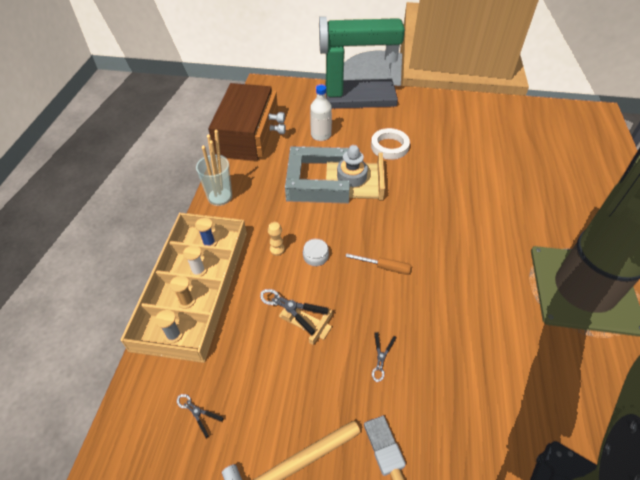

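Pliers candidates in the top view are (264,222), large and on a wooden rest, and (173,170) and (235,303), both smaller and lying on the bench. The first fits "largest, on a rest". The wheel unit is at (441,240), with its drawer open towards the robot and the stub at about (448,257). I'll confirm with an enlarged crop and measure.

```bash
python3 - <<'E'
from h import *
D=np.load("pics/top0.npz");im,d=D["im"],D["d"]
a=cv2.resize(im[180:270,225:295],None,fx=5.5,fy=5.5,interpolation=cv2.INTER_CUBIC)
b=cv2.resize(im[175:305,395:490],None,fx=3.8,fy=3.8,interpolation=cv2.INTER_CUBIC)
c=np.hstack([a[:494],b[:494]]) ;cv2.imwrite("pics/crop1.png",c[:,:,::-1]);print(c.shape)
P=cloud("top",d)
sub=lambda u0,u1,v0,v1:(slice(v0,v1),slice(u0,u1))
# pliers: dark pixels = handles ; points with z>
S=sub(228,292,185,268);p=P[S].reshape(-1,3);g=im[S].reshape(-1,3).astype(int)
dk=(g.max(1)<55)&(p[:,2]>.03)&(p[:,2]<.06);print("dark",dk.sum(),p[dk].mean(0))
grey=(g.max(1)-g.min(1)<30)&(p[:,2]>.025)&(g.max(1)>60);print("grey",grey.sum())
v,u=np.mgrid[185:268,228:292];u=u.ravel();v=v.ravel()
print("z range",np.percentile(p[:,2],[1,50,99]))
for x,y,q in zip(u[grey],v[grey],p[grey]):
    if (x+y)%4==0: print(x,y,q.round(3),end=';')
print()
# unit
S=sub(395,490,175,305);p=P[S];zs=p[...,2]
st=p[zs>.105];print("stub top",len(st),st.mean(0),st[:,2].max())
g=im[S].astype(int)
bd=(zs>.040)&(zs<.052)&((g[...,0]-g[...,2])>40);vv,uu=np.nonzero(bd);q=p[bd];
print("wood48",len(q));w=q[q[:,0]<np.percentile(q[:,0],50)]
for t in q[::max(1,len(q)//40)]:print(t.round(3),end=' ')
gh=(zs>.042)&(zs<.056)&(abs(g[...,0]-g[...,2])<30);q=p[gh][:,:2].astype(np.float32)
print("housing",cv2.minAreaRect(q))
E
```

```text
(494, 746, 3)
dark 117 [0.58376962 0.17446834 0.04414889]
grey 243
z range [-0.00648841  0.00099886  0.04761735]
275 193 [0.697 0.133 0.029];270 194 [0.694 0.144 0.031];274 194 [0.695 0.135 0.027];269 195 [0.692 0.146 0.033];277 195 [0.692 0.127 0.033];268 196 [0.689 0.149 0.034];267 197 [0.686 0.151 0.034];279 197 [0.687 0.123 0.031];266 198 [0.685 0.154 0.029];278 198 [0.685 0.125 0.032];279 201 [0.678 0.123 0.031];266 202 [0.675 0.153 0.033];278 202 [0.675 0.125 0.032];265 203 [0.672 0.156 0.032];277 203 [0.672 0.127 0.034];268 204 [0.67  0.148 0.032];267 205 [0.667 0.15  0.039];266 206 [0.665 0.153 0.036];273 207 [0.663 0.137 0.03 ];268 208 [0.66  0.148 0.035];272 208 [0.66  0.138 0.037];267 209 [0.657 0.15  0.041];271 209 [0.658 0.141 0.035];266 210 [0.655 0.152 0.039];270 210 [0.655 0.143 0.036];265 211 [0.652 0.155 0.039];269 211 [0.653 0.145 0.037];269 215 [0.643 0.145 0.037];264 216 [0.64  0.156 0.045];268 216 [0.64  0.147 0.043];263 217 [0.637 0.158 0.044];267 217 [0.638 0.15  0.037];262 218 [0.635 0.16  0.047];266 218 [0.636 0.152 0.037];261 219 [0.633 0.164 0.041];265 219
[... 1043 characters left out ...]
25  0.05 ] [ 0.472 -0.227  0.051] [ 0.472 -0.249  0.045] [ 0.472 -0.27   0.046] [ 0.472 -0.292  0.049] [ 0.472 -0.316  0.049] [ 0.472 -0.334  0.048] [ 0.469 -0.22   0.05 ] [ 0.469 -0.245  0.045] [ 0.47  -0.262  0.05 ] [ 0.47  -0.281  0.05 ] [ 0.47  -0.3    0.048] [ 0.47  -0.322  0.043] [ 0.467 -0.214  0.049] [ 0.467 -0.236  0.044] [ 0.467 -0.253  0.048] [ 0.467 -0.271  0.05 ] [ 0.468 -0.293  0.046] [ 0.465 -0.212  0.047] [ 0.465 -0.233  0.046] [ 0.465 -0.253  0.051] [ 0.465 -0.272  0.048] [ 0.462 -0.222  0.043] [ 0.463 -0.239  0.051] [ 0.46  -0.209  0.05 ] [ 0.46  -0.229  0.043] housing ((0.6099042892456055, -0.25991126894950867), (0.20772171020507812, 0.1625436395406723), 5.492489814758301)
```

View pics/crop1.png

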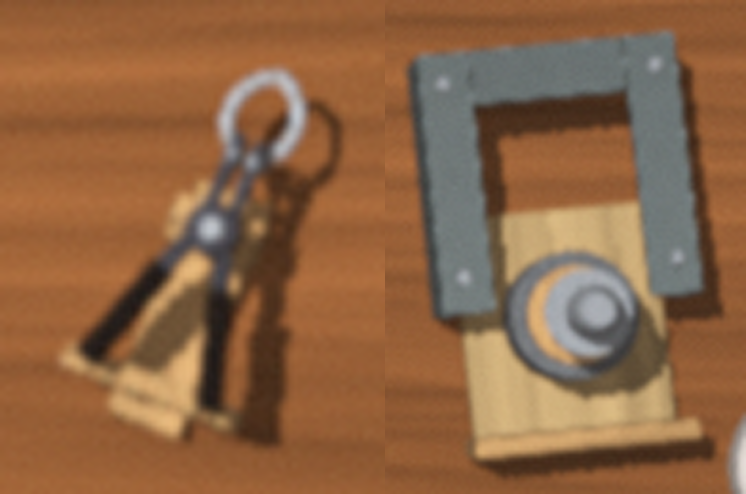

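The crop shows the big pliers on their rest: pivot at crop (211,228), ring at (262,118), with black handles. The drawer's front top edge runs from (472,460) to (703,437), and the unit is turned by about 5.5°. Next I compute the targets.

```bash
cat >> h.py <<'E'
from scipy.spatial.transform import Rotation as Rn
def to(p,yawy):
    """turn about tool z, then shift (tool axes after the turn) to TCP p with tool y at world angle yawy deg"""
    s=get_state();R=Rn.from_quat(s["eef_rot"]).as_matrix()
    cur=np.arctan2(R[1,1],R[0,1]);a=(np.radians(yawy)-cur+np.pi/2)%np.pi-np.pi/2
    R2=Rn.from_euler('z',a).as_matrix()@R
    print("turn tool z",round(-a,3),"shift",(R2.T@(np.array(p)-s["tool_pos"])).round(4),"tcp",s["tool_pos"].round(4),"z axis",R[:,2].round(3),"F",s["contact_force"].round(1),"t",s["clock"])
E
python3 - <<'E'
from h import *
f=lambda x,y:(395+(x-385)/3.8,175+y/3.8)
L=ray("top",*f(472,460),.048);Rr=ray("top",*f(703,437),.048)
w=L-Rr;th=np.arctan2(w[1],w[0])-np.pi/2;ux=np.array([np.cos(th),np.sin(th),0])
c=(L+Rr)/2;print("front",c.round(4),"width",np.linalg.norm(w),"yaw",np.degrees(th))
st=ray("top",*f(597,310),.117);print("stub",st.round(4),"from front",(st-c)@ux)
h=[ray("top",*f(*k),.05) for k in((437,318),(703,293),(413,62),(672,35))]
print("housing w",np.linalg.norm(h[0][:2]-h[1][:2]),np.linalg.norm(h[0]-h[2]),"open",((h[0]+h[1])/2-c)@ux)
hf=(h[0]+h[1])/2; print("hfront",hf.round(4),"stub home",(hf+82e-3*ux).round(4))
g=lambda x,y:(225+x/5.5,180+y/5.5)
pv=ray("top",*g(211,228),.043);rg=ray("top",*g(262,118),.0295)
e=rg-pv;yw=np.arctan2(e[1],e[0]);print("pivot",pv.round(4),"ring",rg.round(4),np.hypot(*e[:2]),np.degrees(yw))
px=np.array([np.cos(yw),np.sin(yw),0]);print("handles",(pv-.045*px).round(4))
d=c-0.06*ux;d[2]=.25;to(d,90+np.degrees(th))
E
```

```text
front [ 0.4627 -0.2748  0.048 ] width 0.1418769681899991 yaw 6.098769739518511
stub [ 0.544  -0.2664  0.117 ] from front 0.08169240139192453
housing w 0.1639079628263251 0.15893683726482458 open 0.0877802485910937
hfront [ 0.5499 -0.2645  0.05  ] stub home [ 0.6314 -0.2558  0.05  ]
pivot [0.627  0.1576 0.043 ] ring [0.6766 0.1378 0.0295] 0.0534080589274288 -21.79036789646682
handles [0.5852 0.1743 0.043 ]
turn tool z -0.563 shift [-3.740e-02 -8.504e-01  4.000e-04] tcp [0.2755 0.5604 0.249 ] z axis [-0.001 -0.001 -1.   ] F [-0.9 -0.2 -0.3] t 0.1
```

```bash
python3 -m inch '-1 0 0 0 0 0 -0.113; -1 0 0 0 0 0 -0.113; -1 0 0 0 0 0 -0.113; -1 0 0 0 0 0 -0.112; -1 0 0 0 0 0 -0.112; -1 -0.03 -0.028 0 0 0 0; -1 -0.03 -0.028 0 0 0 0; -1 -0.03 -0.028 0 0 0 0; -1 -0.03 -0.028 0 0 0 0; -1 0 -0.041 0 0 0 0; -1 0 -0.041 0 0 0 0; -1 0 -0.041 0 0 0 0; -1 0 -0.041 0 0 0 0; -1 0 -0.041 0 0 0 0; -1 0 -0.041 0 0 0 0; -1 0 -0.041 0 0 0 0; -1 0 -0.041 0 0 0 0; -1 0 -0.041 0 0 0 0; -1 0 -0.041 0 0 0 0; -1 0 -0.041 0 0 0 0' 20
python3 -m inch '-1 0 -0.041 0 0 0 0; -1 0 -0.041 0 0 0 0; -1 0.02 -0.036 0 0 0 0; -1 0.02 -0.035 0 0 0 0; -1 0.02 -0.035 0 0 0 0; -1 0.022 -0.035 0 0 0 0; -1 0 0 0 0 0 0; -1 0 0 0 0 0 0'
python3 -c "
from h import *
th=np.radians(5.8);ux=np.array([np.cos(th),np.sin(th),0])
to(np.array([.4627,-.2748,.035])-.05*ux,95.8)"
```

```text
clock: 1.77
tool_pos: [0.4543, 0.0118, 0.2496]
eef_rot: [-0.053, 0.999, -0.0, -0.0]
contact_force: [1.1, -0.2, -0.1]
opening: 0.008
finger_force: 0.0
clock: 2.43
tool_pos: [0.3949, -0.2192, 0.2493]
eef_rot: [-0.05, 0.999, -0.0, -0.001]
contact_force: [0.1, 1.2, -0.5]
opening: 0.006
finger_force: 0.0
turn tool z -0.002 shift [-0.0121 -0.0621  0.2143] tcp [ 0.3949 -0.2192  0.2493] z axis [-0.002 -0.    -1.   ] F [ 0.1  1.2 -0.5] t 2.4333
```

```bash
python3 -m inch '-1 0 -0.031 0.036 0 0 0; -1 0 -0.031 0.036 0 0 0; -1 0 0 0.038 0 0 0; -1 0 0 0.038 0 0 0; -1 0 0 0.038 0 0 0; -1 0 0 0.038 0 0 0; -1 0 0 0 0 0 0; -1 0 0 0 0 0 0; -1 0 0 0 0 0 0'
python3 -c "
from h import *
th=np.radians(5.8);ux=np.array([np.cos(th),np.sin(th),0])
to(np.array([.4627,-.2748,.025])-.009*ux,95.8)
to(np.array([.5499,-.2645,.025])-.009*ux,95.8)"
```

```text
clock: 3.18
tool_pos: [0.4039, -0.27, 0.036]
eef_rot: [-0.054, 0.999, -0.0, 0.001]
contact_force: [-0.5, -0.2, -0.2]
opening: 0.001
finger_force: 0.0
turn tool z 0.007 shift [-0.049  -0.0107  0.0111] tcp [ 0.4039 -0.27    0.036 ] z axis [ 0.002 -0.    -1.   ] F [-0.5 -0.2 -0.2] t 3.1833
turn tool z 0.007 shift [-0.1368 -0.0093  0.0113] tcp [ 0.4039 -0.27    0.036 ] z axis [ 0.002 -0.    -1.   ] F [-0.5 -0.2 -0.2] t 3.1833
```

```bash
python3 -m inch '-1 -0.02 -0.005 0.005 0 0 0; -1 -0.02 -0.004 0.004 0 0 0; -1 -0.012 0 0 0 0 0; -1 -0.012 0 0 0 0 0; -1 -0.012 0 0 0 0 0; -1 -0.012 0 0 0 0 0; -1 -0.012 0 0 0 0 0; -1 -0.012 0 0 0 0 0; -1 -0.01 0 0 0 0 0; -1 -0.008 0 0 0 0 0; -1 -0.006 0 0 0 0 0; -1 0 0 0 0 0 0'
python3 -m inch '-1 -0.004 0 0 0 0 0; -1 -0.004 0 0 0 0 0; -1 -0.003 0 0 0 0 0; -1 0 0 0 0 0 0; -1 0 0 0 0 0 0'
```

```text
clock: 4.18
tool_pos: [0.5414, -0.2653, 0.028]
eef_rot: [-0.053, 0.999, -0.0, 0.003]
contact_force: [0.4, 0.9, -1.0]
opening: 0.0
finger_force: 0.0
clock: 4.6
tool_pos: [0.5427, -0.2651, 0.0252]
eef_rot: [-0.052, 0.999, -0.0, -0.007]
contact_force: [-11.9, -1.9, 7.8]
opening: 0.012
finger_force: 6.1
```

```bash
python3 -m inch '-1 -0.006 0 0 0 0 0; -1 -0.006 0 0 0 0 0; -1 0 0 0 0 0 0; -1 0 0 0 0 0 0'
python3 -m inch '-1 0.02 0 -0.005 0 0 0; -1 0.03 0 -0.02 0 0 0; -1 0.03 0 -0.04 0 0 0; -1 0.03 0 -0.04 0 0 0; -1 0 0.04 -0.04 0 0 0; -1 0 0.04 -0.03 0 0 0;1 0 0.04 0 0 0 0; 1 0 0.04 0 0 0 0'
python3 - <<'E'
from h import *
ims=[]
for n,(u0,v0) in(("top",(380,170)),("side",(260,110))):
    im,d=snapshot(n); ims.append(cv2.resize(im[v0:v0+140,u0:u0+130],None,fx=3,fy=3,interpolation=cv2.INTER_CUBIC))
cv2.imwrite("pics/unit1.png",np.hstack(ims)[:,:,::-1]);np.savez("pics/u1.npz",im=im)
E
```

```text
clock: 4.93
tool_pos: [0.5424, -0.2654, 0.0241]
eef_rot: [-0.051, 0.999, -0.0, -0.019]
contact_force: [-31.9, 0.5, 22.6]
opening: 0.006
finger_force: 16.0
clock: 5.6
tool_pos: [0.4481, -0.1307, 0.1736]
eef_rot: [-0.052, 0.999, -0.0, 0.003]
contact_force: [0.6, 0.7, -0.3]
opening: 0.135
finger_force: 0.0
```

View pics/unit1.png

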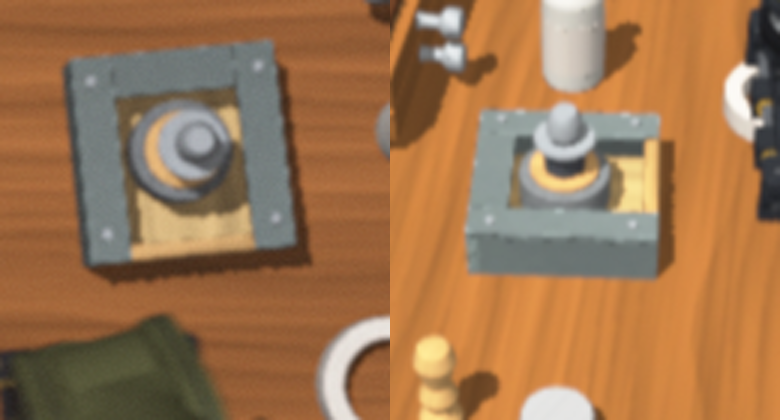

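The drawer is home and flush in both views; the stub top is at top-view pixel (447,217). Next, the pliers.

```bash
python3 - <<'E'
from h import *
print(ray("top",380+201/3,170+140/3,.117),ray("side",260+(566-390)/3,110+108/3,.117))
to([.5852,.1743,.14],68.2)
E
```

```text
[ 0.6327252  -0.25890553  0.117     ] [ 0.63292486 -0.26074403  0.117     ]
turn tool z 0.499 shift [-0.0171  0.3276  0.0342] tcp [ 0.4475 -0.1236  0.1729] z axis [ 0.002  0.004 -1.   ] F [-0.1 -0.7  0. ] t 5.7
```

```bash
python3 -m inch '1 0 0 -0.02 0 0 0.1; 1 0 0 0 0 0 0.1; 1 0 0 0 0 0 0.1; 1 0 0 0 0 0 0.1; 1 0 0 0 0 0 0.099; 1 -0.002 0.04 0 0 0 0; 1 -0.002 0.04 0 0 0 0; 1 -0.002 0.04 0 0 0 0; 1 -0.002 0.04 0 0 0 0; 1 -0.002 0.04 0 0 0 0; 1 -0.002 0.04 0 0 0 0; 1 -0.002 0.04 0.015 0 0 0; 1 -0.003 0.03 0.02 0 0 0; 1 0 0.018 0.019 0 0 0; 1 0 0 0 0 0 0; 1 0 0 0 0 0 0'
python3 - <<'E'
from h import *
to([.5852,.1743,.028],68.2)
ims=[]
for n,(u0,v0) in(("top",(220,170)),("side",(250,240))):
    im,d=snapshot(n); ims.append(cv2.resize(im[v0:v0+120,u0:u0+100],None,fx=4,fy=4,interpolation=cv2.INTER_CUBIC))
cv2.imwrite("pics/pl1.png",np.hstack(ims)[:,:,::-1])
E
```

```text
clock: 7.03
tool_pos: [0.5872, 0.1645, 0.137]
eef_rot: [0.194, 0.981, -0.001, -0.001]
contact_force: [0.3, 0.2, 0.6]
opening: 0.998
finger_force: 0.0
turn tool z -0.011 shift [0.0052 0.0086 0.109 ] tcp [0.5872 0.1645 0.137 ] z axis [-0.002 -0.001 -1.   ] F [0.3 0.2 0.6] t 7.0333
```

View pics/pl1.png

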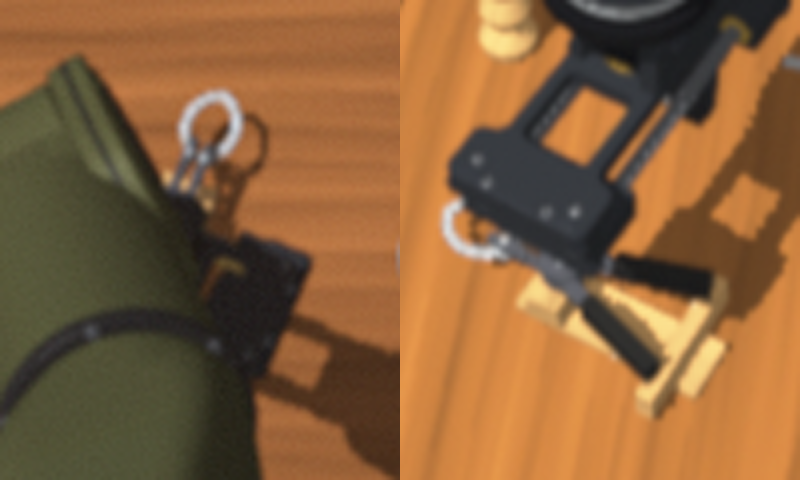

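The views show the gripper over the handles, partly hiding them. I'll check the pliers pose against the initial side image before descending.

```bash
python3 - <<'E'
from h import *
print("ring side",ray("side",250+(478-400)/4,240+230/4,.0295),"proj",proj("side",[.6766,.1378,.0295]))
for n,(u0,u1,v0,v1) in {"top":(228,292,185,268),"side":(255,345,280,345)}.items():
    im=np.load(f"pics/{n}0.npz")["im"][v0:v1,u0:u1].astype(int)
    m=((im.max(2)<50)&(im.max(2)-im.min(2)<20)).astype(np.uint8)
    k,l,s,c=cv2.connectedComponentsWithStats(m)
    for i in range(1,k):
        if s[i,4]<25: continue
        q=np.argwhere(l==i)[:,::-1].astype(np.float32)+[u0,v0]
        w=np.array([ray(n,*a,.044)[:2] for a in q]);mu=w.mean(0);_,_,vt=np.linalg.svd(w-mu);t=(w-mu)@vt[0]
        print(n,s[i,4],"mid",mu.round(4),"ends",(mu+vt[0]*t.min()).round(4),(mu+vt[0]*t.max()).round(4))
E
```

```text
ring side [0.67796486 0.14000796 0.0295    ] proj [270.35424937 296.70234212]
top 45 mid [0.5915 0.1949] ends [0.6096 0.1801] [0.5749 0.2086]
top 47 mid [0.577 0.156] ends [0.5995 0.1543] [0.5525 0.1578]
side 103 mid [0.5766 0.1612] ends [0.6003 0.1591] [0.5533 0.1633]
side 94 mid [0.5919 0.1997] ends [0.6121 0.183 ] [0.573  0.2153]
```

```bash
python3 -m inch '1 0.0025 0.005 0.025 0 0 0; 1 0.0025 0.004 0.025 0 0 -0.005; 1 0 0 0.025 0 0 0; 1 0 0 0.02 0 0 0; 1 0 0 0.012 0 0 0; 1 0 0 0 0 0 0; 1 0 0 0 0 0 0'
python3 -c "
from h import *
to([.5852,.175,.028],68)"
```

```text
clock: 7.72
tool_pos: [0.5871, 0.1733, 0.0318]
eef_rot: [0.193, 0.981, -0.0, 0.0]
contact_force: [0.4, -0.1, -0.4]
opening: 1.004
finger_force: 0.0
turn tool z -0.005 shift [0.0025 0.0009 0.0038] tcp [0.5871 0.1733 0.0318] z axis [ 0.001 -0.    -1.   ] F [ 0.4 -0.1 -0.4] t 7.7167
```

```bash
python3 -m inch '1 0.002 0.001 0.004 0 0 0; 1 0 0 0 0 0 0; -1 0 0 0 0 0 0; -1 0 0 0 0 0 0; -1 0 0 0 0 0 0; -1 0 0 0 0 0 0; -1 0 0 0 0 0 0; -1 0 0 0 0 0 0; -1 0 0 0 0 0 0; -1 0 0 0 0 0 0; -1 0 0 0 0 0 0; -1 0 0 0 0 0 0; -1 0 0 0 0 0 0; -1 0 0 0 0 0 0' 35
```

```text
clock: 8.88
tool_pos: [0.5852, 0.1764, 0.0272]
eef_rot: [0.193, 0.981, 0.0, 0.0]
contact_force: [-1.9, 0.3, 4.6]
opening: 0.222
finger_force: 35.0
```

```bash
python3 -m inch '-1 0 0 -0.008 0 0 0; -1 0 0 -0.015 0 0 0; -1 0 0 -0.025 0 0 0; -1 0 0 -0.03 0 0 0; -1 0 0 -0.03 0 0 0; -1 0 0 -0.02 0 0 0; -1 0 0 -0.01 0 0 0; -1 0 0 0 0 0 0; -1 0 0 0 0 0 0'
python3 - <<'E'
from h import *
s=get_state();R=Rn.from_quat(s["eef_rot"]).as_matrix()
ims=[]
for n in("top","side"):
    im,d=snapshot(n); 
    p=s["tool_pos"]-R[:,0]*.1;p[2]+=.0015;u,v=proj(n,p);print(n,p,u,v)
    u0,v0=int(u)-50,int(v)-60;print(u0,v0)
    ims.append(cv2.resize(im[v0:v0+120,u0:u0+100],None,fx=4,fy=4,interpolation=cv2.INTER_CUBIC));np.savez(f"pics/{n}2.npz",im=im,d=d)
cv2.imwrite("pics/pl2.png",np.hstack(ims)[:,:,::-1]);print(s["tool_pos"],s["opening"],s["finger_force"])
E
```

```text
clock: 9.63
tool_pos: [0.5849, 0.1757, 0.1646]
eef_rot: [0.193, 0.981, -0.0, -0.0]
contact_force: [-0.0, -0.3, -2.4]
opening: 0.221
finger_force: 35.0
top [0.67748775 0.13783704 0.16609087] 266.6838552811641 191.90243202388677
216 131
side [0.67748775 0.13783704 0.16609087] 263.88786866565675 257.83802800218047
213 197
[0.58492418 0.17567861 0.16461745] 0.22125708130750996 34.99971751123667
```

View pics/pl2.png

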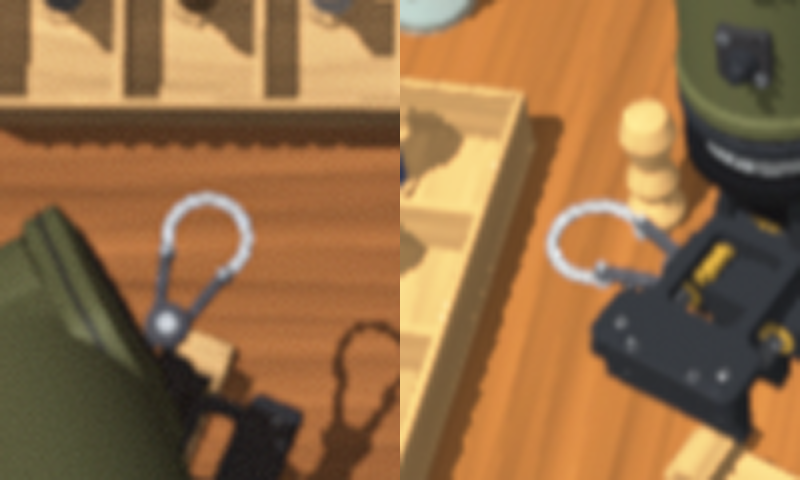

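The pliers are held with the ring spread, its centre at top (268,190) and side (262,257). I'll triangulate with ellipse fits to the ring and get its offset in the tool frame.

```bash
cat >> h.py <<'E'
def ringfit(n,im,u,v,rad=17):
    """bright grey ring pixels near (u,v) -> ellipse centre"""
    a=im.astype(int);m=((a.min(2)>140)&(a.max(2)-a.min(2)<45)).astype(np.uint8)
    yy,xx=np.mgrid[:480,:640];m[(xx-u)**2+(yy-v)**2>rad**2]=0
    q=np.argwhere(m)[:,::-1].astype(np.float32);e=cv2.fitEllipse(q);return np.array(e[0]),e[1],len(q)
def tri(ct,cs):
    A=[];b=[]
    for n,(u,v) in(("top",ct),("side",cs)):
        K,V=cam(n);M=K@V[:3];A+=[M[0,:3]-u*M[2,:3],M[1,:3]-v*M[2,:3]];b+=[u*M[2,3]-M[0,3],v*M[2,3]-M[1,3]]
    x,res,*_=np.linalg.lstsq(np.array(A),np.array(b),rcond=None);return x,proj("top",x)-ct,proj("side",x)-cs
E
python3 - <<'E'
from h import *
T=np.load("pics/top2.npz")["im"];S=np.load("pics/side2.npz")["im"]
a=ringfit("top",T,268,190);b=ringfit("side",S,262.2,257.5);print(a,b)
p,e1,e2=tri(a[0],b[0]);print(p,e1,e2)
s=get_state();R=Rn.from_quat(s["eef_rot"]).as_matrix();o=R.T@(p-s["tool_pos"]);print("ring in tool",o)
for n,c in(("top",a[0]),("side",b[0])):print(ray(n,*c,s["tool_pos"][2]+.0015))
E
```

```text
(array([267.23190308, 189.99421692]), (19.868635177612305, 20.35204315185547), 126) (array([261.76712036, 256.88525391]), (18.243473052978516, 22.623422622680664), 127)
[0.6816443  0.1366744  0.16672633] [-0.00614965 -0.05305942] [0.08798646 0.01146047]
ring in tool [-0.10501504  0.00092081 -0.00364118]
[0.68183953 0.1368581  0.16484118]
[0.68232148 0.13530261 0.16484118]
```

```bash
python3 - <<'E'
from h import *
s=get_state();R=Rn.from_quat(s["eef_rot"]).as_matrix()
t=np.array([.6328,-.2595,.1665])-R@np.array([-.105,.0005,-.0025]);print(t);to(t,np.degrees(np.arctan2(R[1,1],R[0,1])))
E
```

```text
[ 0.53540098 -0.22025856  0.16425498]
turn tool z -0.0 shift [-1.046e-01 -3.848e-01 -3.000e-04] tcp [0.5841 0.1755 0.1633] z axis [-0.003 -0.001 -1.   ] F [-0.4  0.2 -1.7] t 9.7333
```

```bash
python3 -m inch '-1 -0.003 -0.01 0 0 0 0; -1 -0.006 -0.02 0 0 0 0; -1 -0.008 -0.03 0 0 0 0; -1 -0.008 -0.03 0 0 0 0; -1 -0.008 -0.03 0 0 0 0; -1 -0.008 -0.03 0 0 0 0; -1 -0.008 -0.03 0 0 0 0; -1 -0.008 -0.03 0 0 0 0; -1 -0.008 -0.03 0 0 0 0; -1 -0.008 -0.03 0 0 0 0; -1 -0.008 -0.03 0 0 0 0; -1 -0.008 -0.03 0 0 0 0; -1 -0.007 -0.025 0 0 0 0; -1 -0.005 -0.02 0 0 0 0; -1 -0.004 -0.01 0 0 0 0; -1 0 0 0 0 0 0; -1 0 0 0 0 0 0; -1 0 0 0 0 0 0'
python3 - <<'E'
from h import *
s=get_state();R=Rn.from_quat(s["eef_rot"]).as_matrix()
p=s["tool_pos"]+R@np.array([-.105,.0005,-.0025]);print("pred ring",p)
ims=[];c=[]
for n in("top","side"):
    im,d=snapshot(n);u,v=proj(n,p);f=ringfit(n,im,u,v,16);print(n,u,v,f);c.append(f[0])
    u0,v0=int(u)-50,int(v)-50
    ims.append(cv2.resize(im[v0:v0+110,u0:u0+100],None,fx=4,fy=4,interpolation=cv2.INTER_CUBIC));np.savez(f"pics/{n}3.npz",im=im,d=d)
cv2.imwrite("pics/pl3.png",np.hstack(ims)[:,:,::-1])
print("tri",tri(*c))
print("needed shift tool",R.T@(np.array([.6328,-.2595,.0])-p), s["tool_pos"],s["opening"],s["clock"])
E
```

```text
clock: 11.23
tool_pos: [0.5371, -0.2176, 0.1647]
eef_rot: [0.191, 0.982, 0.001, -0.0]
contact_force: [-0.3, 1.2, -2.2]
opening: 0.22
finger_force: 35.0
pred ring [ 0.63462622 -0.2566375   0.16712398]
top 450.88237349834964 213.02838510949127 (array([449.07922363, 212.80328369]), (17.36540412902832, 23.886850357055664), 256)
side 317.62337189423005 130.73497608411634 (array([317.67907715, 128.09214783]), (14.91018295288086, 27.227415084838867), 363)
tri (array([ 0.63342056, -0.24998545,  0.18012964]), array([0.00058453, 0.00909008]), array([-0.01178431, -0.00151151]))
needed shift tool [ 0.000454   -0.00364122  0.16711819] [ 0.53713036 -0.21764641  0.16472546] 0.22020559715252846 11.2333
```

View pics/pl3.png

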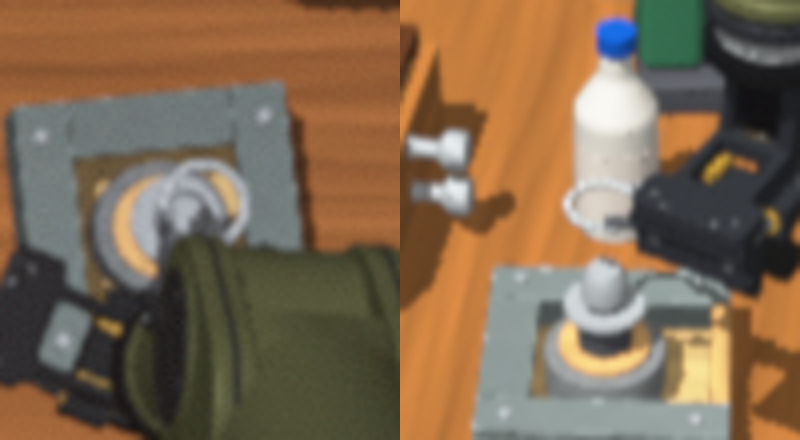

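The ring hovers over the stub at the predicted place, top (451,213). I'll correct 3.6 mm and descend to just above the stub top.

```bash
python3 -m inch '-1 0.0005 -0.002 0.005 0 0 0; -1 0 -0.0015 0.008 0 0 0; -1 0 0 0.008 0 0 0; -1 0 0 0.008 0 0 0; -1 0 0 0.005 0 0 0; -1 0 0 0 0 0 0; -1 0 0 0 0 0 0'
python3 - <<'E'
from h import *
s=get_state();R=Rn.from_quat(s["eef_rot"]).as_matrix()
p=s["tool_pos"]+R@np.array([-.105,.0005,-.0025]);print("pred ring",p,"R z",R[:,2])
ims=[]
for n in("top","side"):
    im,d=snapshot(n);u,v=proj(n,p);u0,v0=int(u)-30,int(v)-30;print(n,u,v,u0,v0)
    a=cv2.resize(im[v0:v0+65,u0:u0+60],None,fx=6,fy=6,interpolation=cv2.INTER_CUBIC)
    for dx in(p,[.6328,-.2595,.117]):
        q=(proj(n,dx)-[u0,v0])*6+3;cv2.drawMarker(a,tuple(int(k) for k in q),(255,0,0),0,8,1)
    t=np.linspace(0,2*np.pi,60);C=np.array([(proj(n,p+.0215*np.array([np.cos(k),np.sin(k),0]))-[u0,v0])*6+3 for k in t])
    cv2.polylines(a,[C.astype(int)],True,(255,0,0),1)
    ims.append(a)
cv2.imwrite("pics/pl4.png",np.hstack(ims)[:,:,::-1])
print("needed shift tool",R.T@(np.array([.6328,-.2595,.091])-p), s["tool_pos"],s["clock"])
E
```

```text
clock: 11.92
tool_pos: [0.5348, -0.2228, 0.1305]
eef_rot: [0.193, 0.981, 0.0, -0.0]
contact_force: [0.8, -0.5, -2.5]
opening: 0.226
finger_force: 35.0
pred ring [ 0.63222401 -0.26205987  0.13286693] R z [-9.11557306e-04  4.94684255e-04 -9.99999462e-01]
top 449.9651844145277 216.05829167534543 419 186
side 318.9965021170499 140.66226484533428 288 110
needed shift tool [0.00039119 0.00258293 0.04186764] [ 0.53482285 -0.22283241  0.13047512] 11.9167
```

View pics/pl4.png

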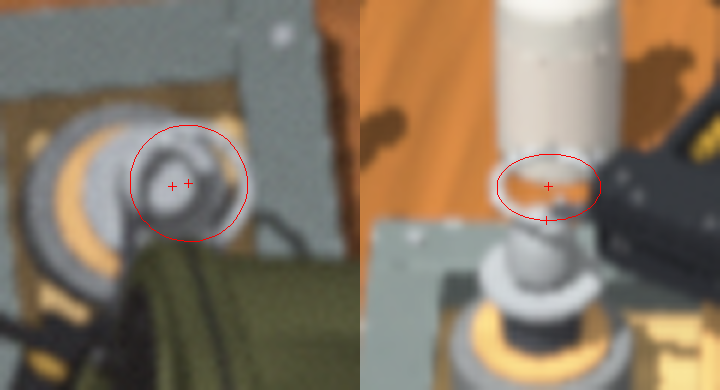

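Stub top and ring are nearly concentric; the ring is about 3 mm too far to -y. I'll correct that and descend in stages, watching the force.

```bash
python3 -m inch '-1 0.001 0.0015 0 0 0 0; -1 0 0.0015 0 0 0 0; -1 0 0 0.004 0 0 0; -1 0 0 0.004 0 0 0; -1 0 0 0.004 0 0 0; -1 0 0 0.004 0 0 0; -1 0 0 0 0 0 0; -1 0 0 0 0 0 0; -1 0 0 0 0 0 0'
python3 -c "
from h import *
s=get_state();R=Rn.from_quat(s['eef_rot']).as_matrix()
p=s['tool_pos']+R@np.array([-.105,.0005,-.0025]);print('needed',R.T@(np.array([.6328,-.2595,.091])-p),s['contact_force'],s['moment'],R[:,2])"
```

```text
clock: 12.77
tool_pos: [0.5353, -0.2199, 0.115]
eef_rot: [0.193, 0.981, 0.0, -0.0]
contact_force: [-0.9, 1.1, -1.7]
opening: 0.224
finger_force: 35.0
needed [-0.00026961 -0.00027997  0.02650171] [-0.89350792  1.05978215 -1.70901176] [0.06657427 0.05057353 0.01463168] [-1.43929628e-05  7.46838045e-05 -9.99999997e-01]
```

Free of contact and on target; continuing down.

```bash
python3 -m inch '-1 0 0 0.003 0 0 0; -1 0 0 0.003 0 0 0; -1 0 0 0.003 0 0 0; -1 0 0 0.003 0 0 0; -1 0 0 0.003 0 0 0; -1 0 0 0.003 0 0 0; -1 0 0 0 0 0 0; -1 0 0 0 0 0 0'
python3 -m inch '-1 0 0 0.002 0 0 0; -1 0 0 0.002 0 0 0; -1 0 0 0.002 0 0 0; -1 0 0 0 0 0 0; -1 0 0 0 0 0 0; -1 0 0 0 0 0 0'
python3 - <<'E'
from h import *
s=get_state();R=Rn.from_quat(s["eef_rot"]).as_matrix()
p=s["tool_pos"]+R@np.array([-.105,.0005,-.0025]);print("pred ring",p,R.T@(np.array([.6328,-.2595,.091])-p),s["contact_force"],s["moment"])
ims=[]
for n in("top","side"):
    im,d=snapshot(n);u,v=proj(n,[.6328,-.2595,.091]);u0,v0=int(u)-30,int(v)-30
    ims.append(cv2.resize(im[v0:v0+65,u0:u0+60],None,fx=6,fy=6,interpolation=cv2.INTER_CUBIC))
cv2.imwrite("pics/pl5.png",np.hstack(ims)[:,:,::-1])
E
```

```text
clock: 13.43
tool_pos: [0.5351, -0.2198, 0.0968]
eef_rot: [0.193, 0.981, 0.0, -0.0]
contact_force: [-0.4, 0.1, -2.6]
opening: 0.226
finger_force: 35.0
clock: 13.93
tool_pos: [0.5353, -0.2199, 0.0911]
eef_rot: [0.193, 0.981, 0.0, 0.0]
contact_force: [0.8, 0.0, -1.1]
opening: 0.222
finger_force: 35.0
pred ring [ 0.63267837 -0.25911135  0.09358373] [-0.0002594  -0.0003141   0.00258371] [ 0.82116094  0.00443127 -1.05563497] [-0.01536743  0.04114018 -0.02147133]
```

View pics/pl5.png

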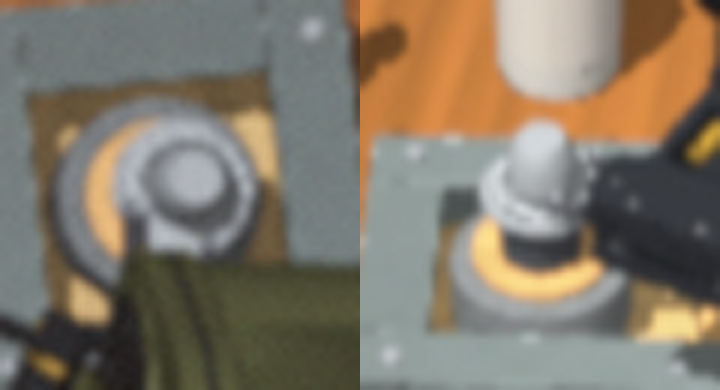

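The ring is around the stub, just above the washer (side crop about (540,205)). I'll creep down to light contact.

```bash
for i in 1; do python3 -m inch '-1 0 0 0.001 0 0 0; -1 0 0 0 0 0 0; -1 0 0 0 0 0 0'; done; python3 -m inch '-1 0 0 0.001 0 0 0; -1 0 0 0 0 0 0; -1 0 0 0 0 0 0; -1 0 0 0 0 0 0'; python3 -c "
from h import *
for k in range(2):
  s=get_state();print(s['tool_pos'],s['contact_force'],s['moment']);snapshot('top')"
```

```text
clock: 14.28
tool_pos: [0.5352, -0.2199, 0.09]
eef_rot: [0.193, 0.981, 0.0, -0.0]
contact_force: [-0.3, 1.1, -2.8]
opening: 0.224
finger_force: 35.0
clock: 14.62
tool_pos: [0.5352, -0.2199, 0.089]
eef_rot: [0.193, 0.981, 0.0, -0.0]
contact_force: [-0.0, 0.2, -1.4]
opening: 0.225
finger_force: 35.0
[ 0.5352285  -0.2198605   0.08903635] [-0.01685519  0.19839708 -1.42694568] [0.03659779 0.07779456 0.0203382 ]
[ 0.53524315 -0.21983783  0.08904295] [-0.25063577  0.5494611  -1.15424786] [-0.00862342  0.09026753  0.01715981]
```

```bash
python3 -m inch '-1 0 0 0.0008 0 0 0; -1 0 0 0 0 0 0; -1 0 0 0 0 0 0; -1 0 0 0 0 0 0; -1 0 0 0 0 0 0; -1 0 0 0 0 0 0'; python3 - <<'E'
from h import *
s=get_state();print(s['tool_pos'],s['contact_force'],s['moment'],s['qd'].round(3))
im,d=snapshot("side");u,v=proj("side",[.6328,-.2595,.091]);u0,v0=int(u)-25,int(v)-25
cv2.imwrite("pics/pl6.png",cv2.resize(im[v0:v0+50,u0:u0+50],None,fx=11,fy=11,interpolation=cv2.INTER_CUBIC)[:,:,::-1])
E
```

```text
clock: 15.22
tool_pos: [0.5352, -0.2199, 0.0882]
eef_rot: [0.193, 0.981, 0.0, -0.0]
contact_force: [0.1, -0.5, -1.4]
opening: 0.223
finger_force: 35.0
[ 0.53522219 -0.21987838  0.08824955] [ 0.130318   -0.47104276 -1.4202091 ] [0.02932743 0.04884436 0.03388796] [ 0.001 -0.    -0.001 -0.001  0.     0.     0.001]
```

View pics/pl6.png

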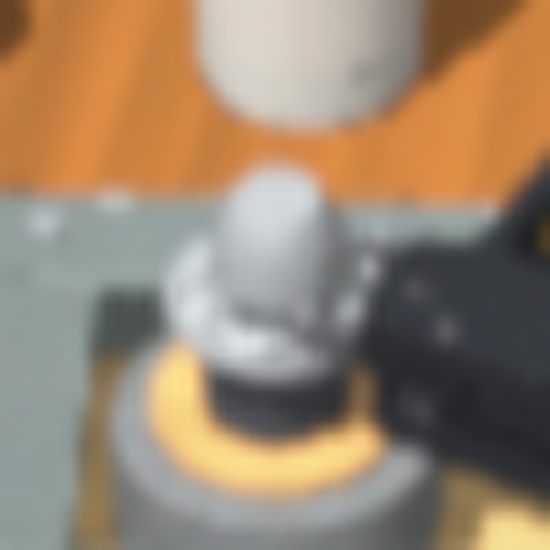

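The ring lies just over the washer around the stub, level and at rest: about 0.0905 m high against the groove's 0.091 m.

```bash
python3 -c "
from plant import r
print(r.finish_job())"
```

```text
the job is handed in; nothing more can be done
None
```

The job is handed in, with no verdict returned: the drawer is home, and the squeezed pliers (35 N grip) hold the spread ring around the stub at about groove height (estimated 0.0905 m against 0.091 m), at 15.3 s of the 51 s allowed.

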